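# Seat the keyed centring bat on the marking stand

## Task

The round wooden bat with three upright pegs sits raised and out of register on the grey marking stand: push its pegs round with a fingertip until the notch in its rim is over the drive pin, which stands at the inner end of the stand's tongue, then press the bat down until it is fully home on the stand. Only push and press: do not pick the bat up, and leave the other things on the board where they stand. Finish clear of everything.

Things in the scene. Friction and masses are not known exactly. Their poses are not given: they have to be found in the camera images.
- stand: grey cast marking stand, fixed to the board; its place and yaw vary. Origin: centre of its underside on the board, z up. Seat ring 164 mm across, seat 65 mm above the origin. A tongue 18 mm wide with a dark dot, level with the seat, sticks out under the bat's rim along the stand's own -x to 107 mm from the axis and shows where the drive pin is. A hidden spindle centres the bat (1 mm play).
- drive_pin (a point): foot of the fixed steel drive pin, on the seat, 71 mm from the stand's axis along the stand's own -x, just inside the tongue. The pin is 12 mm across, 7.3 mm tall with a domed tip, and is hidden under the bat until the notch is over it.
- bat: loose wooden disc (about 500 g), 160 mm across, 12 mm thick, lying level on the stand; turns easily either way about the stand's axis. Origin: centre of the plate's underside, z up; a hub under it hides in the stand. Notch along the bat's own -x: it is over the pin when the yaws of bat and stand agree. Origin 73 mm above the board when raised, 65 mm when fully home. Top closed and smooth.
- bat_notch (a point): the notch in the bat's rim, 71 mm from the bat's axis along the bat's own -x, at the level of the plate's underside. Open at the rim, cut right through the plate, 14 mm wide at its inner end (60 mm from the axis) and 20 mm at the rim; it clears the pin by about 2.5 mm on either side.
- bat_top (a point): centre of the bat's top face, 12 mm above the bat's origin (85 mm above the board when raised); the place to press.
- peg_0 (a point): top of an upright black peg fixed in the bat, 12 mm across, standing 32 mm above the bat's top face, 62 mm from the centre along the bat's own +x (opposite the notch).
- peg_1 (a point): top of a second such peg, 62 mm from the centre, +120 degrees (anticlockwise from above) from peg_0.
- peg_2 (a point): top of a third such peg, 62 mm from the centre, -120 degrees from peg_0; the notch is midway between peg_1 and peg_2.
- collar (a joint): friction collar in the stand that carries the bat: 0 raised, 0.008 when the bat is fully home (m). It stays where it is left, no spring: the bat sinks only under a downward push of 4 to 7 N beyond its weight. Pressed with the notch away from the pin, the bat stops on the pin.
- mini_pot_0: bystander, to be left alone: a straight-sided terracotta sample pot, 58 mm across, 55 mm tall; origin at the centre of its underside
- slip_jar: bystander, to be left alone: a squat jar with a black lid, 61 mm across, 78 mm tall; origin at the centre of its underside
- label_roll: bystander, to be left alone: a white roll of labels standing on end, 64 mm across, 40 mm tall; origin at the centre of its underside
- sand_block: bystander, to be left alone: a brown sanding block, 42 x 70 mm, 26 mm tall; origin at the centre of its underside
Mind the look-alikes: they are no part of the job. There is more than one size of the bat; the one meant has the size given above.

How it is judged:
By the outcome, as a careful person would: the job done as asked, in the order asked, and still so for the second after the job is handed in, with the robot touching nothing.
It also fails if it takes over 51 s, if anything falls off the work surface, if the arm or the gripper's body presses on something with over 40 N, if the wrist force passes 120 N, or if a joint passes its speed limit or range.

## Robot

A 6-joint arm with a two-finger parallel gripper is mounted at the origin on a cart in front of the work surface, level with it; the furniture and walls round the work are solid. World frame = base frame: x ahead of the robot, y to its left, z up, the work surface at z = 0. Lengths are in mm, angles in rad, forces in N, time in s.
With the tool pointing down it reaches from about 275 to 750 mm from the base axis. Payload 10.2 kg.
Tool frame: the origin (TCP) lies on the front face of the gripper's body, between the roots of the fingers; the fingertips stand 73 mm ahead of it and the grasp point (between the pads) lies ctrl.grip_depth ahead of it (ctrl.grip_depth is the distance from the TCP to the grasp point, in mm); z points along the fingers, y is the direction in which the jaws open and shut (so a half turn about z gives the same grasp; the last joint's range is limited). The gripper opens to 85 mm and grips with 20 to 120 N. Pads are 22 mm wide; open, the fingers measure 114 mm over their backs; the gripper's body (76 mm by 85 mm) begins 54 mm behind the grasp point. The pads swing forward as they close: fully open they stand 13 mm farther back than shut.
Start: joints at [-1.475, 0.313, 1.498, -0, 1.331, -0.223], TCP at [164.537, -498.557, 303.894] pointing down, gripper open.
Joint ranges: [-2.94, 2.94], [-0.97, 2.17], [0.19, 2.56], [-1.23, 4.37], [0.02, 3.11], [-2.88, 2.88]. Speed limits (rad/s): [2.39, 2.39, 3.01, 3.14, 3.14, 3.14].

## Interface

Orientations are given as a unit quaternion [w, x, y, z].
In Python, from rig import readout, capture, ctrl, nets gives the robot as it stands. The module is installed in compiled form; this text tells all that it offers.
- The arm moves only by the tool apply_moves, never from a script. Its argument "targets" is a list of rows, each a list of 4 numbers: the shift along the tool's x, y, z in cm, then the turn about the tool's z in degrees. A call has 1 to 8 rows; each row shifts and turns the commanded pose from where the row before left it, along the tool's axes as they then stand; what a row does not reach is not made up. A row lasts 1/10 s, in which the tool goes at most 50 mm and 8.59 degrees, less where a joint would pass 70% of its speed; a pose out of reach is approached as far as the arm can. A call with a gripper value outside its range is refused whole. "grip" is the finger opening in cm, from 0 to 8.54, set as the call begins (left out, the last holds). The fingers move at their own pace and stop on an object; "force" is the grip in N (left out, the last holds). Time passes only in rows, so rows that do not move let the fingers close. It gives the time, the measured TCP pose, the force and the opening at its end, in the units of the state.
- readout.sense(): the state, without advancing time (a new reading comes with each control period).
- capture(name): name is "scene" or "side" or "wrist"; returns a dict with "img" (400x640x3 uint8, red, green, blue), "fov_y" (degrees; the focal length in pixels is half the picture's height over the tangent of half this angle, whatever the lens; pixels are square), "cx", "cy" (the principal point, pixels), "D" ([k1, k2, p1, p2, k3] as OpenCV has them; the pictures are not rectified), "eye" and "rotation" of the camera in the world. Camera axes: x right, y down, z forward; pixel columns grow to the right and rows downward; lengths in mm; the calibration is good to about 2 mm. A picture is of the moment at which its call begins. There is no depth.
- ctrl.finish_job(): hands the job in, once; it reports no verdict.
Trained networks look in the newest picture that a camera, given by its name, has taken for a name from the list of things; names that differ only in an ending like _2 or _b are one class to them, and where a whole thing is asked for, a point or a joint stands for the part that bears it (a point fixed in the world has none). Each returns a list of dicts, best first, with "score" (0 to 1); they miss things now and then, are a little off and sometimes report something else, mostly with a low value. They report only what shows in the picture. A call takes as long as a camera call. They do not tell look-alikes from the thing itself.
- nets.boxes_of(camera, target): "location" ([column, row] as shares, 0 to 1, of the picture: columns of its width, rows of its height, amid what is visible of it).
The state is a dict: "time_s": time; "joints": joint angles; "dq": joint speeds; "tau": joint torques, N m; "eef_pos": TCP position; "ee_rot": TCP orientation; "force": force on the tool from outside, world axes, zero at the start; "wrist_torque": the same for the moment, N m; "grip_width": opening from 0.0 (shut) to 1.0 (fully open).
Only numpy, scipy, OpenCV 4.12 (cv2) and the standard library are available. Lean on these libraries where they do the work, as an engineer would, in place of code of your own. Each camera call takes 0.05 s, during which the arm holds its last target.

## Working session

There is one attempt and no reset: what is moved stays moved. The work goes in short steps, Python scripts to look and compute and a tool call to move; the robot and the scene stay as the last step left them, time stands still between calls to the robot, and variables do not carry over. Pictures are saved under pics/ and viewed, and the job is handed in when it is done.

Besides the shell and the picture viewer there is one more tool, called in YAML: its name, and indented under it one key for each argument. apply_moves: Moves the arm, as the interface text tells. Its arguments: {"type":"object","properties":{"targets":{"type":"array"},"grip":{"type":"number"},"force":{"type":"number"}},"required":["targets"]}

```bash
mkdir -p pics
cat > h.py <<'E'
import numpy as np, cv2
from rig import readout, capture, ctrl, nets
def K(c):
    h=c["img"].shape[0]; f=h/2/np.tan(np.radians(c["fov_y"])/2)
    return np.array([[f,0,c["cx"]],[0,f,c["cy"]],[0,0,1.]])
def ray(c,px):
    p=cv2.undistortPointsIter(np.array([[px]],float),K(c),np.array(c["D"],float),None,None,(3,100,1e-9))[0,0] if hasattr(cv2,'undistortPointsIter') else cv2.undistortPoints(np.array([[px]],float),K(c),np.array(c["D"],float))[0,0]
    R=rot(c)
    return np.array(c["eye"],float), R@np.array([p[0],p[1],1.])
def rot(c):
    R=np.array(c["rotation"],float)
    if R.size==9: return R.reshape(3,3)
    from scipy.spatial.transform import Rotation as Ro
    return Ro.from_quat([R[1],R[2],R[3],R[0]]).as_matrix()
def atz(c,px,z):
    o,d=ray(c,px); return o+d*(z-o[2])/d[2]
def proj(c,P):
    R=rot(c); P=np.atleast_2d(np.array(P,float)); 
    rv,_=cv2.Rodrigues(R.T); t=-R.T@np.array(c["eye"],float)
    return cv2.projectPoints(P,rv,t,K(c),np.array(c["D"],float))[0].reshape(-1,2)
def save(c,n): cv2.imwrite("pics/"+n,c["img"][:,:,::-1])
E
python3 - <<'E'
from h import *
print(readout.sense())
for n in("scene","side","wrist"):
    c=capture(n); save(c,n+"0.png"); print(n,c["fov_y"],c["cx"],c["cy"],c["D"],c["eye"],np.array(c["rotation"]).round(3).tolist())
    for t in("bat","stand","drive_pin","bat_notch","bat_top","peg_0","peg_1","mini_pot_0","slip_jar","label_roll","sand_block"):
        print(t,[(round(d["location"][0]*640),round(d["location"][1]*400),round(d["score"],2)) for d in nets.boxes_of(n,t)][:6])
E
```

```text
{'time_s': 0.0, 'joints': array([-1.47538181e+00,  3.13423442e-01,  1.49848297e+00, -3.18043674e-06,
        1.33098920e+00, -2.23426019e-01]), 'dq': array([ 0.00080304,  0.00073965,  0.00074681, -0.0006413 ,  0.00116384,
       -0.00108438]), 'tau': array([ 7.87811259e-04, -4.12267685e+01, -2.59743029e+01, -1.25817155e-04,
        4.01416677e-03, -1.75154815e-05]), 'eef_pos': array([ 164.52682726, -498.36396993,  303.33133032]), 'ee_rot': array([-6.50245169e-04,  9.87319210e-01,  1.58746192e-01,  4.01287236e-05]), 'force': array([ 0.3058082 , -0.12138484, -0.06528104]), 'wrist_torque': array([-0.03543713, -0.02033574, -0.0470505 ]), 'grip_width': 1.0045060924577192}
scene 46.73333662464561 321.0073153774005 196.89354294527953 [-0.1083417  0.         0.         0.         0.       ] [ 69.948419   620.79594946 714.15436091] [0.164, -0.417, 0.824, -0.346]
bat [(409, 273, 0.81), (386, 171, 0.72)]
stand [(378, 204, 0.88)]
drive_pin [(374, 205, 0.79)]
bat_notch [(409, 274, 0.78), (383, 165, 0.37)]
bat_top [(384, 168, 0.95), (407, 273, 0.63)]
peg_0 [(383, 170, 0.65), (408, 270, 0.58)]
peg_
[... 488 characters left out ...]
25, 281, 0.71)]
bat_notch [(232, 241, 0.92), (327, 244, 0.71)]
bat_top [(238, 240, 0.9), (328, 248, 0.76)]
peg_0 [(326, 248, 0.84), (235, 240, 0.64), (278, 212, 0.5)]
peg_1 [(326, 248, 0.84), (235, 240, 0.64), (278, 212, 0.5)]
mini_pot_0 [(383, 229, 0.64)]
slip_jar [(316, 202, 0.7)]
label_roll [(278, 208, 0.73), (320, 281, 0.53)]
sand_block [(300, 182, 0.53), (382, 229, 0.47)]
wrist 70.07638931837234 317.961993659631 197.5052808016774 [-0.00661735  0.          0.          0.          0.        ] [ 227.44030909 -477.86035292  373.31984588] [0.108, 0.803, -0.581, -0.078]
bat []
stand []
drive_pin []
bat_notch []
bat_top []
peg_0 []
peg_1 []
mini_pot_0 []
slip_jar []
label_roll []
sand_block []
```

View pics/scene0.png

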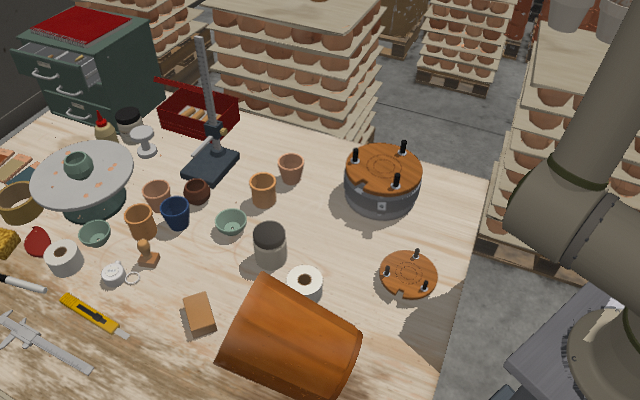

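View pics/side0.png

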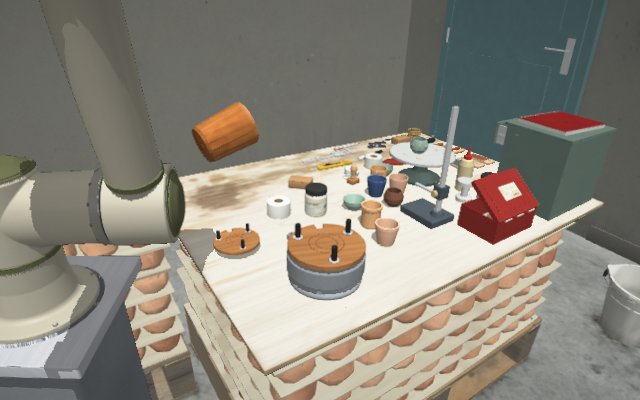

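Run:
```python
import cv2
a=cv2.imread("pics/scene0.png")[110:320,300:500]; b=cv2.imread("pics/side0.png")[200:340,180:430]
cv2.imwrite("pics/c1.png",cv2.resize(a,None,fx=2.8,fy=2.8,interpolation=cv2.INTER_CUBIC))
cv2.imwrite("pics/c2.png",cv2.resize(b,None,fx=3.2,fy=3.2,interpolation=cv2.INTER_CUBIC))
```

```text
(no output)
```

View pics/c1.png

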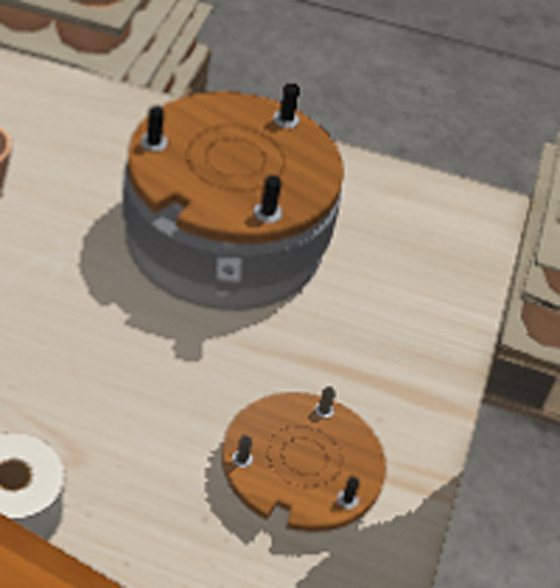

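View pics/c2.png

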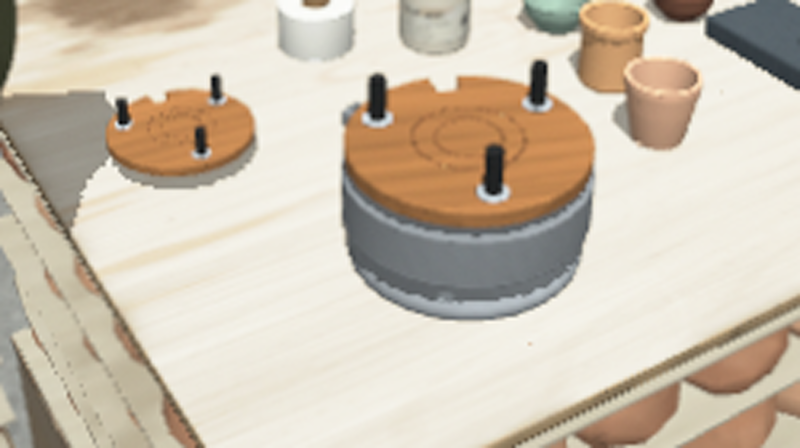

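```bash
cat > fit.py <<'E'
from h import *
from scipy.optimize import least_squares
cs,cd=capture("scene"),capture("side")
S=np.array([[396.8,175],[403.9,141.3],[355.4,149.8]]) # near, right, left
D=np.array([[348.8,220.5],[334.4,247],[297.8,224.5]])
for P in S: print('S',atz(cs,P,117).round(1))
for P in D: print('D',atz(cd,P,117).round(1))
print('S notch',atz(cs,(300+178/2.8,110+200/2.8),85), 'tongueS',atz(cs,(300+165/2.8,110+226/2.8),65),'squareS@65',atz(cs,(300+229/2.8,110+268/2.8),65))
print('D notch',atz(cd,(180+445/3.2,200+85/3.2),85), 'tongueD',atz(cd,(180+350/3.2,200+112/3.2),65))
E
python3 fit.py
```

```text
S [504.9 100.3 117. ]
S [573.1  15.1 117. ]
S [610.3 116.7 117. ]
D [614.7 110.3 117. ]
D [576.   11.8 117. ]
D [508.8  95.1 117. ]
S notch [553.08922698 140.1624685   85.        ] tongueS [552.99411042 150.38213194  65.        ] squareS@65 [494.52353217 141.0036029   65.        ]
D notch [555.19471868 140.44775603  85.        ] tongueD [490.73270132 138.8508705   65.        ]
```

```bash
cat > ov.py <<'E'
from h import *
import sys
def draw(names,tag,bx,by,yb,ys,z=73,sc=None):
    for n in names:
        c=capture(n); im=c["img"][:,:,::-1].copy(); s=4
        im=cv2.resize(im,None,fx=s,fy=s,interpolation=cv2.INTER_CUBIC)
        R=lambda a,r,zz:[bx+r*np.cos(a),by+r*np.sin(a),zz]
        pl=lambda pts,col:cv2.polylines(im,[np.int32((proj(c,pts)+.5)*s)],False,col,1,cv2.LINE_AA)
        t=np.linspace(0,2*np.pi,80)
        pl([R(a,80,z+12) for a in t],(255,255,0))
        pl([R(a,82,0) for a in t],(0,255,255))
        for k in(0,120,-120):
            a=yb+np.radians(k); pl([R(a,62,z+12),R(a,62,z+44)],(0,255,0))
        pl([R(yb+np.pi,60,z+12),R(yb+np.pi,80,z+12)],(255,0,0))
        u=np.array([np.cos(ys+np.pi),np.sin(ys+np.pi)]);v=np.array([-u[1],u[0]])
        q=[np.r_[np.array([bx,by])+u*r+v*w,65] for r,w in((82,9),(107,9),(107,-9),(82,-9))]
        pl(q,(255,0,255))
        m=proj(c,[[bx,by,z+20]])[0]*s; x0=int(max(0,m[0]-300));y0=int(max(0,m[1]-250))
        cv2.imwrite(f"pics/{tag}_{n}.png",im[y0:y0+560,x0:x0+600])
E
python3 - <<'E'
from ov import *
from scipy.optimize import least_squares
draw(["scene","side"],"ov0",564.6,74.9,np.radians(-81),np.radians(-42))
cs,cd=capture("scene"),capture("side")
o1,d1=ray(cs,(290,325));o2,d2=ray(cd,(225,132))
A=np.stack([d1,-d2],1);t=np.linalg.lstsq(A,o2-o1,rcond=None)[0]; print(o1+d1*t[0],o2+d2*t[1])
E
```

```text
[320.43052166 470.34515722 197.68667192] [311.13281246 467.53704281 193.99539219]
```

View pics/ov0_scene.png

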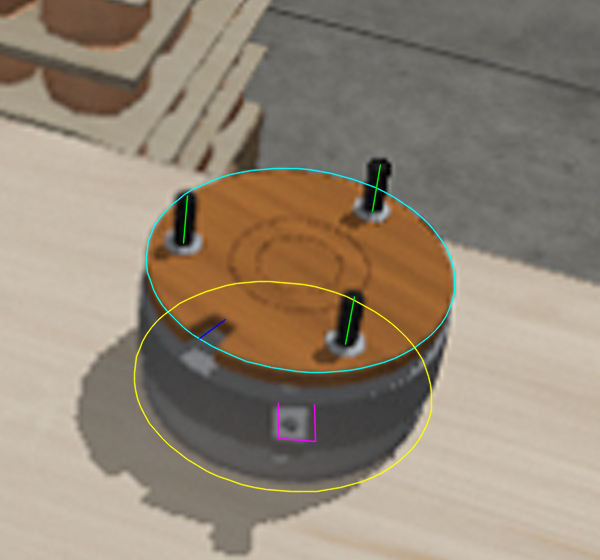

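View pics/ov0_side.png

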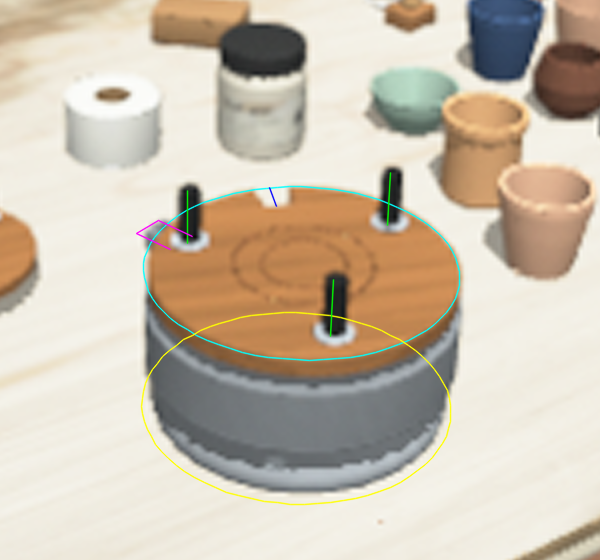

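Candidates for the bat: the disc on the grey stand at scene (383,165) and a smaller disc lying on the board at scene (409,273). I choose the one on the stand: the 160 mm rim overlay fits it, and it has the tongue with the dark dot at scene (382,206). The notch bears about 99° and the tongue about 138°, so the bat has to turn about +39° anticlockwise. I'll push peg_0 from the robot's right side.

apply_moves:
  targets:
    - [3.7, -2.6, 0, 0]
    - [3.7, -2.6, 0, 0]
    - [3.7, -2.6, 0, 0]
    - [3.7, -2.6, 0, 0]
    - [3.7, -2.6, 0, 0]
    - [3.7, -2.6, 0, 0]
    - [3.7, -2.6, 0, 0]
    - [3.7, -2.6, 0, 0]
  grip: 0

```text
time_s: 2.9
eef_pos: [381.2, -206.6, 304.1]
ee_rot: [0.0, 0.987, 0.159, 0.0]
force: [0.7, -1.2, -0.4]
grip_width: 0.001
```

apply_moves:
  targets:
    - [3.7, -2.6, 0, 0]
    - [3.7, -2.6, 0, 0]
    - [3.7, -2.6, 0, 0]
    - [3.7, -2.6, 0, 0]
    - [3.7, -2.6, 0, 0]
    - [3.7, -2.6, 0, 0]
    - [0, 0, 0, 9]
    - [0, 0, 0, 0]

```text
time_s: 3.7
eef_pos: [542.6, 10.3, 303.5]
ee_rot: [-0.0, 0.996, 0.084, -0.0]
force: [-0.5, -1.2, -0.2]
grip_width: -0.0
```

```bash
cat > st.py <<'E'
from h import *
def tool():
    s=readout.sense(); w,x,y,z=s["ee_rot"]
    from scipy.spatial.transform import Rotation as Ro
    R=Ro.from_quat([x,y,z,w]).as_matrix()
    return s,R
def show():
    s,R=tool(); print(round(s["time_s"],2),s["eef_pos"].round(1),"yaw",np.degrees(np.arctan2(R[1,0],R[0,0])).round(2),"zax",R[:,2].round(3),"F",s["force"].round(1),"g",round(s["grip_width"],3))
def to(p,yaw=None):
    s,R=tool(); print("shift cm",(R.T@(np.array(p)-s["eef_pos"])/10).round(2))
if __name__=="__main__": show()
E
python3 - <<'E'
from st import *
show(); to([543,8.4,200])
E
```

```text
3.7 [542.6  10.3 303.5] yaw 9.69 zax [-0.001 -0.    -1.   ] F [-0.5 -1.2 -0.2] g -0.0
shift cm [1.000e-02 2.000e-01 1.035e+01]
```

apply_moves:
  targets:
    - [0, 0.2, 3.5, 0]
    - [0, 0, 3.5, 0]
    - [0, 0, 3.3, 0]
    - [0, 0, 0, 0]

```text
time_s: 4.1
eef_pos: [540.9, 7.0, 197.5]
ee_rot: [-0.001, 0.996, 0.085, -0.004]
force: [-0.6, 0.4, 0.9]
grip_width: -0.005
```

Run:
```python
from st import *
show()
for n in("wrist","side"): save(capture(n),n+"1.png")
```

```text
4.1 [540.9   7.  197.5] yaw 9.78 zax [-0.007  0.001 -1.   ] F [-0.6  0.4  0.9] g -0.005
```

View pics/wrist1.png

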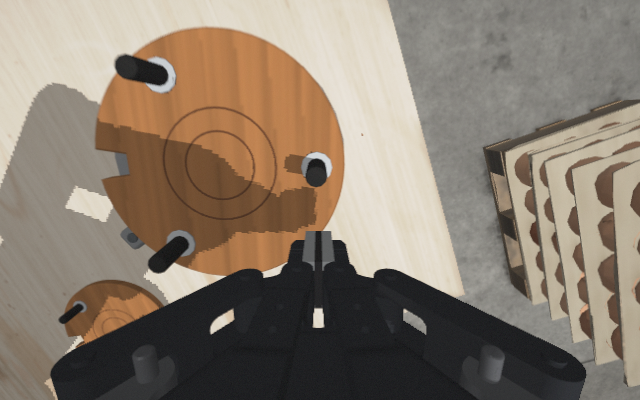

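View pics/side1.png

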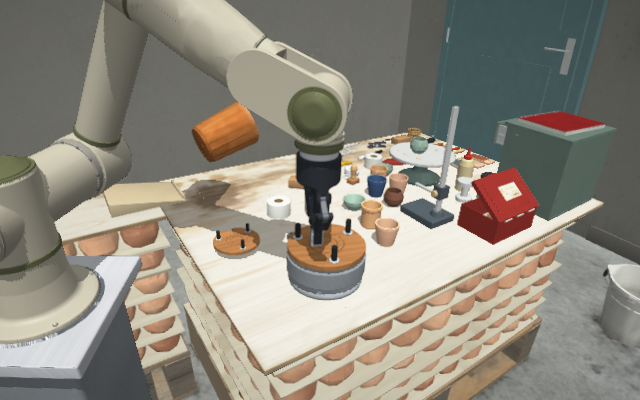

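apply_moves:
  targets:
    - [0, 0, 1.4, 0]
    - [0, 0, 1.4, 0]
    - [0, 0, 0, 0]
    - [0.7, 0, 0, 0]
    - [0.5, 0, 0, 0]
    - [0, 0, 0, 0]

```text
time_s: 4.8
eef_pos: [555.5, 9.5, 173.9]
ee_rot: [0.0, 0.996, 0.085, 0.001]
force: [-0.4, -0.0, -0.6]
grip_width: -0.003
```

Run:
```python
from st import *
show()
save(capture("wrist"),"wrist2.png")
```

```text
4.8 [555.5   9.5 173.9] yaw 9.7 zax [ 0.002 -0.    -1.   ] F [-0.4 -0.  -0.6] g -0.003
```

View pics/wrist2.png

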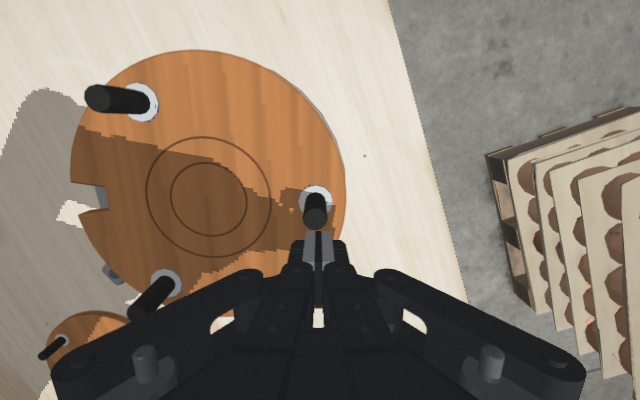

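apply_moves:
  targets:
    - [0.33, 0.08, 0, -3]
    - [0.33, 0.08, 0, -3]
    - [0.33, 0.08, 0, -3]
    - [0.33, 0.08, 0, -3]
    - [0.33, 0.08, 0, -3]
    - [0.33, 0.08, 0, -3]
    - [0.33, 0.08, 0, -3]
    - [0, 0, 0, 0]

```text
time_s: 5.65
eef_pos: [578.2, 11.5, 173.1]
ee_rot: [0.0, 0.964, 0.265, 0.0]
force: [1.5, -0.2, -0.1]
grip_width: -0.004
```

Run:
```python
from st import *
show()
save(capture("wrist"),"wrist3.png")
```

```text
5.65 [578.2  11.5 173.1] yaw 30.7 zax [ 0. -0. -1.] F [ 1.5 -0.2 -0.1] g -0.004
```

View pics/wrist3.png

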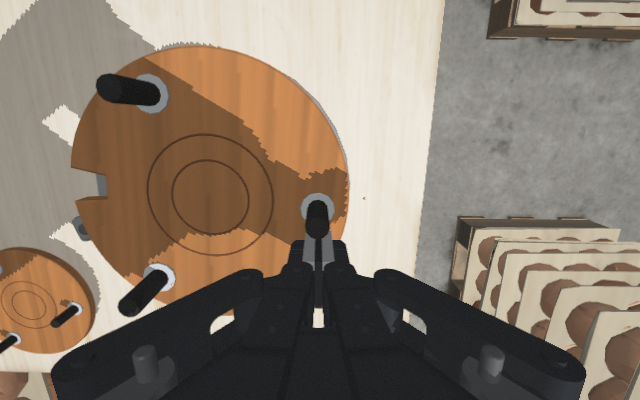

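```bash
cat > meas.py <<'E'
from st import *
def ang(c,cpx,notch,tongue,z=85):
    C=atz(c,cpx,z)[:2]
    for l,p,zz in [("notch",notch,z),("tongue",tongue,65)]:
        v=atz(c,p,zz)[:2]-C; print(l,(C+v).round(1),"ang",np.degrees(np.arctan2(v[1],v[0])).round(2),"r",np.hypot(*v).round(1))
    print("C",C.round(1))
E
python3 - <<'E'
from meas import *
c=capture("wrist")
im=cv2.resize(c["img"][130:260,60:230,::-1],None,fx=4,fy=4,interpolation=cv2.INTER_CUBIC); cv2.imwrite("pics/w3c.png",im)
E
```

```text
(no output)
```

View pics/w3c.png

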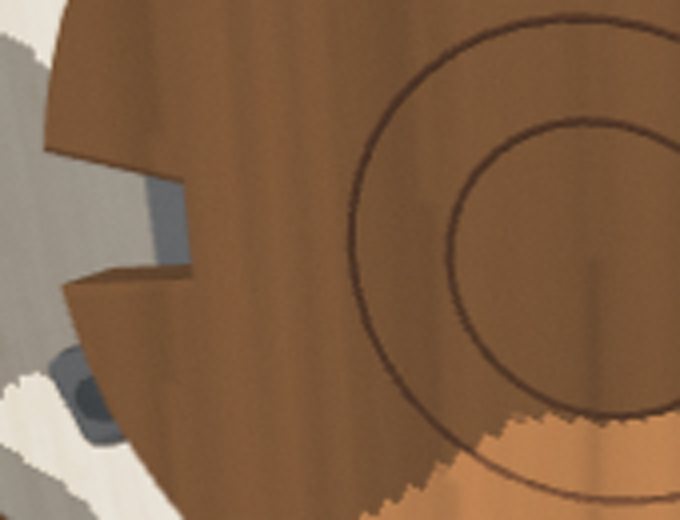

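Run:
```python
from meas import *
c=capture("wrist")
for n in [(106.9,186.7),(73.6,184.5)]: ang(c,(210,197),n,(83.3,230))
```

```text
notch [542.4 130. ] ang 114.62 r 58.5
tongue [494.1 144.3] ang 137.14 r 99.2
C [566.8  76.8]
notch [534.  146.8] ang 115.11 r 77.3
tongue [494.1 144.3] ang 137.14 r 99.2
C [566.8  76.8]
```

apply_moves:
  targets:
    - [0.33, 0.08, 0, -3]
    - [0.33, 0.08, 0, -3]
    - [0.33, 0.08, 0, -3]
    - [0.33, 0.08, 0, -3]
    - [0.33, 0.08, 0, -3]
    - [0.33, 0.08, 0, -3]
    - [0, 0, 0, 0]

```text
time_s: 6.5
eef_pos: [596.6, 20.0, 173.0]
ee_rot: [0.0, 0.911, 0.412, 0.0]
force: [-0.5, -0.8, 0.2]
grip_width: -0.0
```

Run:
```python
from meas import *
show()
c=capture("wrist"); save(c,"wrist4.png")
im=cv2.resize(c["img"][120:270,60:260,::-1],None,fx=4,fy=4,interpolation=cv2.INTER_CUBIC); cv2.imwrite("pics/w4c.png",im)
```

```text
6.5 [596.6  20.  173. ] yaw 48.66 zax [ 0. -0. -1.] F [-0.5 -0.8  0.2] g -0.0
```

View pics/w4c.png

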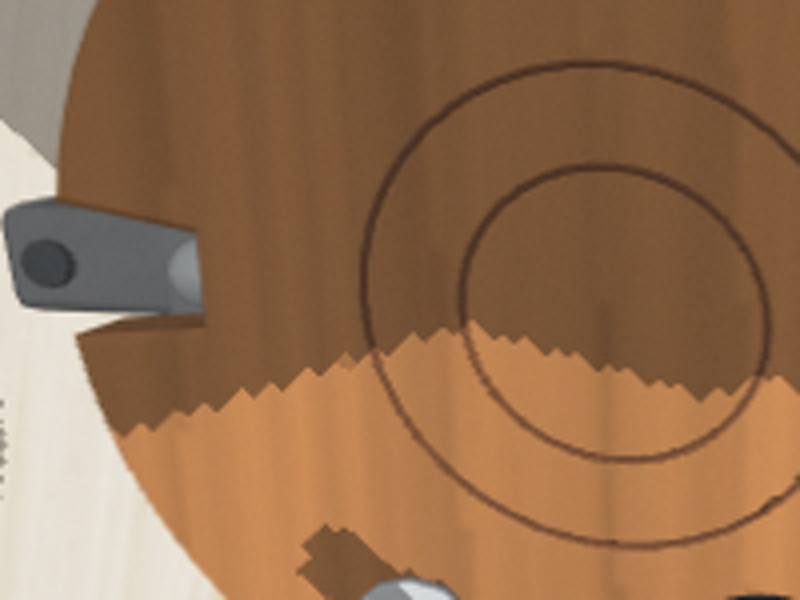

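Run:
```python
from meas import *
c=capture("wrist")
for n in [(110.25,189.4),(76.9,186.9)]: ang(c,(213.75,198.4),n,(72,186))
# predicted appearance of notch/pin when aligned
C=atz(c,(213.75,198.4),85)[:2]
for a in (133,134,135,136,137,138):
  a=np.radians(a); u=np.array([np.cos(a),np.sin(a)])
  print(np.degrees(a).round(),((proj(c,[np.r_[C+u*60,85],np.r_[C+u*80,85],np.r_[C+u*71,70],np.r_[C+u*99,65]])-[60,120])*4).round().tolist())
```

```text
notch [526.2 119.5] ang 133.37 r 58.8
tongue [495.  143.5] ang 136.97 r 97.9
C [566.6  76.7]
notch [513.1 133.1] ang 133.54 r 77.7
tongue [495.  143.5] ang 136.97 r 97.9
C [566.6  76.7]
133.0 [[192.0, 274.0], [51.0, 261.0], [189.0, 245.0], [34.0, 222.0]]
134.0 [[193.0, 281.0], [52.0, 271.0], [190.0, 253.0], [36.0, 232.0]]
135.0 [[194.0, 288.0], [53.0, 280.0], [191.0, 261.0], [37.0, 243.0]]
136.0 [[195.0, 296.0], [55.0, 290.0], [192.0, 268.0], [39.0, 254.0]]
137.0 [[196.0, 303.0], [57.0, 299.0], [193.0, 276.0], [41.0, 264.0]]
138.0 [[197.0, 310.0], [59.0, 308.0], [195.0, 284.0], [43.0, 275.0]]
```

apply_moves:
  targets:
    - [0.11, 0.03, 0, -1]
    - [0.11, 0.03, 0, -1]
    - [0.11, 0.03, 0, -1]
    - [0, 0, 0, 0]

```text
time_s: 7.0
eef_pos: [599.4, 21.9, 172.9]
ee_rot: [0.0, 0.9, 0.436, -0.0]
force: [-1.0, -0.4, 0.4]
grip_width: 0.0
```

Run:
```python
from meas import *
show()
c=capture("wrist"); save(c,"wrist5.png")
im=cv2.resize(c["img"][120:270,60:260,::-1],None,fx=4,fy=4,interpolation=cv2.INTER_CUBIC); cv2.imwrite("pics/w5c.png",im)
```

```text
7.0 [599.4  21.9 172.9] yaw 51.71 zax [ 0. -0. -1.] F [-1.  -0.4  0.4] g 0.0
```

View pics/w5c.png

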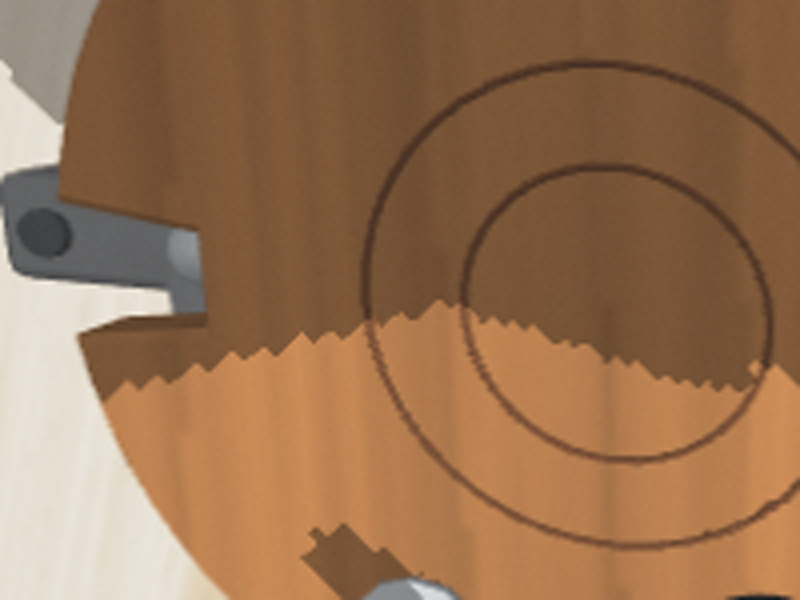

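Run:
```python
from meas import *
c=capture("wrist")
for n in [(110.4,189.4),(77.2,186.9)]: ang(c,(213.9,198.4),n,(71.0,178.25))
C=atz(c,(213.9,198.4),85)[:2]
for a in (136,137,138):
  a=np.radians(a); u=np.array([np.cos(a),np.sin(a)]); v=np.array([-u[1],u[0]])
  print(np.degrees(a).round(),((proj(c,[np.r_[C+u*60+v*7,85],np.r_[C+u*60-v*7,85],np.r_[C+u*71,72],np.r_[C+u*71+v*6,65],np.r_[C+u*71-v*6,65],np.r_[C+u*107+v*9,65],np.r_[C+u*107-v*9,65]])-[60,120])*4).round().tolist())
```

```text
notch [524.1 117.3] ang 136.46 r 58.8
tongue [495.1 143.3] ang 137.09 r 97.7
C [566.7  76.8]
notch [510.3 130.1] ang 136.63 r 77.6
tongue [495.1 143.3] ang 137.09 r 97.7
C [566.7  76.8]
136.0 [[197.0, 321.0], [188.0, 225.0], [180.0, 247.0], [215.0, 274.0], [208.0, 200.0], [-9.0, 271.0], [-25.0, 159.0]]
137.0 [[199.0, 328.0], [188.0, 233.0], [181.0, 255.0], [217.0, 282.0], [209.0, 208.0], [-6.0, 282.0], [-24.0, 171.0]]
138.0 [[201.0, 335.0], [188.0, 240.0], [182.0, 263.0], [218.0, 289.0], [209.0, 216.0], [-3.0, 294.0], [-23.0, 183.0]]
```

apply_moves:
  targets:
    - [0.06, 0.02, 0, -0.6]
    - [0, 0, 0, 0]
    - [-0.5, 0, 0, 0]
    - [-1, 0, 0, 0]
    - [0, 0, -2.5, 0]
    - [0, 0, -2.5, 0]
    - [-2, -2, 0, 0]
    - [0, 0, 0, 0]

```text
time_s: 7.9
eef_pos: [560.5, 6.5, 223.3]
ee_rot: [-0.0, 0.898, 0.44, -0.0]
force: [0.5, 0.3, 0.0]
grip_width: 0.002
```

Run:
```python
from meas import *
from ov import draw
show()
c=capture("wrist"); save(c,"wrist6.png")
draw(["scene"],"ov6",566,76,np.radians(-43),np.radians(-43))
```

```text
7.9 [560.5   6.5 223.3] yaw 52.24 zax [-0.001  0.    -1.   ] F [0.5 0.3 0. ] g 0.002
```

View pics/wrist6.png

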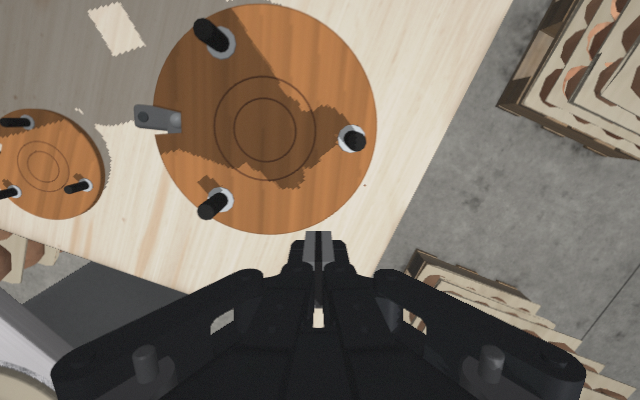

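View pics/ov6_scene.png

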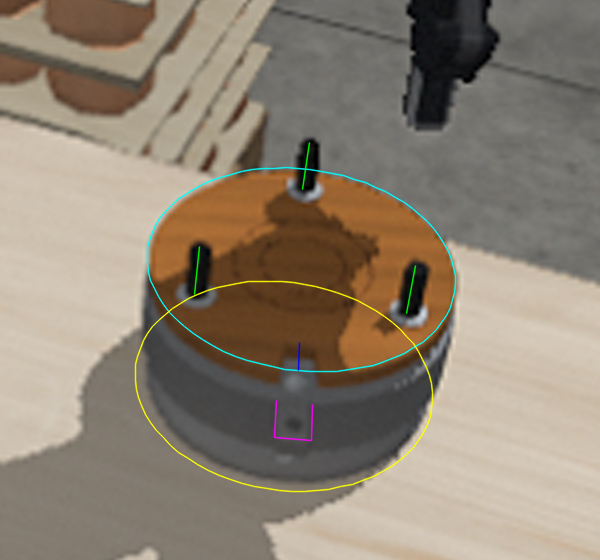

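Run:
```python
from meas import *
c=capture("wrist")
im=cv2.resize(c["img"][60:190,125:325,::-1],None,fx=4,fy=4,interpolation=cv2.INTER_CUBIC); cv2.imwrite("pics/w6c.png",im)
```

```text
(no output)
```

View pics/w6c.png

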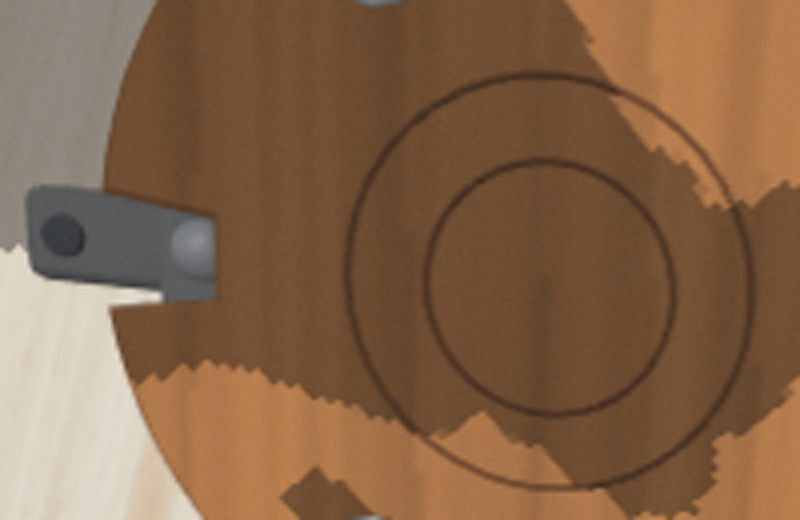

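Run:
```python
from meas import *
c=capture("wrist")
ctr=(262.5-.5+.125,131.25-.4)
for n in [(178.9,124.25),(151.6,122.25)]: ang(c,ctr,n,(140.75,119))
C=atz(c,ctr,85)[:2]
g=lambda P:((proj(c,P)-[125,60])*4).round().tolist()
for a in (136,137,138,139):
  a=np.radians(a); u=np.array([np.cos(a),np.sin(a)]); v=np.array([-u[1],u[0]])
  print(np.degrees(a).round(),"notch corners",g([np.r_[C+u*60+v*7,85],np.r_[C+u*60-v*7,85],np.r_[C+u*79.5+v*9.8,85],np.r_[C+u*79.5-v*9.8,85]]),"pintip",g([np.r_[C+u*71,72]]),"tongue end",g([np.r_[C+u*107+v*9,65],np.r_[C+u*107-v*9,65]]))
s,R=tool()
b=atz(c,(318,240),150); print(b)
```

```text
notch [523.9 116.7] ang 137.73 r 58.7
tongue [495.8 143.1] ang 137.35 r 97.3
C [567.3  77.2]
notch [509.6 129.5] ang 137.81 r 77.9
tongue [495.8 143.1] ang 137.35 r 97.3
C [567.3  77.2]
136.0 notch corners [[209.0, 286.0], [207.0, 205.0], [99.0, 290.0], [94.0, 175.0]] pintip [[182.0, 239.0]] tongue end [[14.0, 266.0], [8.0, 169.0]]
137.0 notch corners [[209.0, 292.0], [206.0, 211.0], [100.0, 298.0], [93.0, 184.0]] pintip [[182.0, 246.0]] tongue end [[16.0, 276.0], [8.0, 179.0]]
138.0 notch corners [[210.0, 299.0], [206.0, 217.0], [102.0, 306.0], [93.0, 192.0]] pintip [[182.0, 253.0]] tongue end [[17.0, 286.0], [8.0, 189.0]]
139.0 notch corners [[211.0, 305.0], [206.0, 223.0], [103.0, 314.0], [92.0, 200.0]] pintip [[183.0, 259.0]] tongue end [[19.0, 296.0], [9.0, 200.0]]
[564.92219991   9.51039745 150.        ]
```

apply_moves:
  targets:
    - [0, 0, 0, 7.5]
    - [0, 0, 0, 7.5]
    - [0, 0, 0, 7.5]
    - [0, 0, 0, 7.5]
    - [0, 0, 0, 0]

```text
time_s: 8.6
eef_pos: [563.0, 6.8, 222.5]
ee_rot: [-0.0, 0.981, 0.193, -0.0]
force: [0.4, 1.0, -0.1]
grip_width: 0.001
```

Run:
```python
from st import *
show(); to([566,76,165])
```

```text
8.6 [563.    6.8 222.5] yaw 22.21 zax [-0.  0. -1.] F [ 0.4  1.  -0.1] g 0.001
shift cm [ 2.89 -6.29  5.75]
```

apply_moves:
  targets:
    - [1.45, -3.15, 0, 0]
    - [1.45, -3.15, 0, 0]
    - [0, 0, 0, 0]
    - [0, 0, 2, 0]
    - [0, 0, 2, 0]
    - [0, 0, 1.5, 0]
    - [0, 0, 0, 0]
    - [0, 0, 0, 0]

```text
time_s: 9.4
eef_pos: [565.9, 75.8, 168.2]
ee_rot: [0.0, 0.981, 0.194, 0.0]
force: [-0.4, 0.3, 0.4]
grip_width: -0.001
```

Run:
```python
from st import *
show(); save(capture("wrist"),"wrist7.png")
c=capture("scene");cv2.imwrite("pics/s7.png",cv2.resize(c["img"][60:260,280:480,::-1],None,fx=3,fy=3,interpolation=cv2.INTER_CUBIC))
```

```text
9.4 [565.9  75.8 168.2] yaw 22.35 zax [ 0. -0. -1.] F [-0.4  0.3  0.4] g -0.001
```

View pics/wrist7.png

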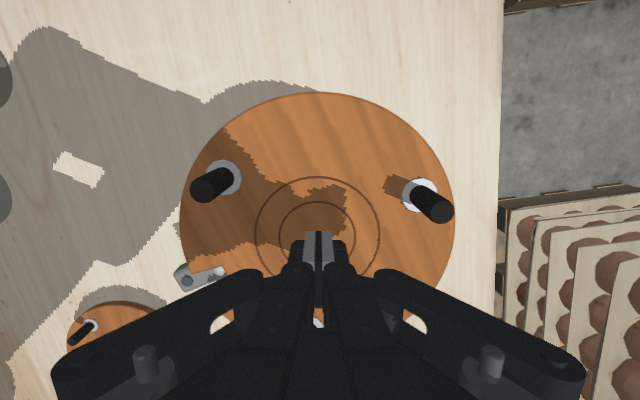

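View pics/s7.png

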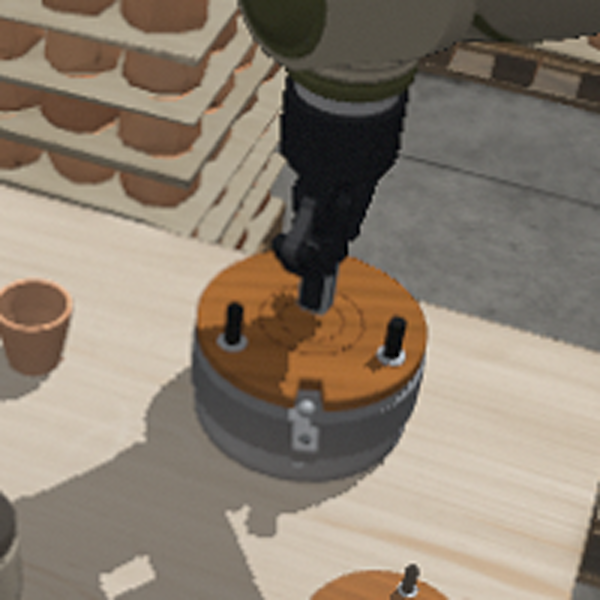

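apply_moves:
  targets:
    - [0, 0, 0.4, 0]
    - [0, 0, 0.4, 0]
    - [0, 0, 0.2, 0]
    - [0, 0, 0.2, 0]
    - [0, 0, 0.2, 0]
    - [0, 0, 0, 0]

```text
time_s: 10.1
eef_pos: [565.6, 76.1, 153.8]
ee_rot: [-0.0, 0.981, 0.193, -0.0]
force: [-0.4, 0.1, 0.6]
grip_width: 0.0
```

apply_moves:
  targets:
    - [0, 0, 0.15, 0]
    - [0, 0, 0.15, 0]

```text
time_s: 10.3
eef_pos: [565.6, 76.1, 151.0]
ee_rot: [0.0, 0.981, 0.193, 0.0]
force: [-3.0, 0.0, 4.6]
grip_width: 0.001
```

apply_moves:
  targets:
    - [0, 0, 0.15, 0]

```text
time_s: 10.4
eef_pos: [565.6, 76.1, 149.6]
ee_rot: [0.0, 0.981, 0.193, 0.0]
force: [-7.8, -0.3, 22.8]
grip_width: -0.002
```

Run:
```python
from st import *
show()
c=capture("scene");cv2.imwrite("pics/s8.png",cv2.resize(c["img"][100:240,300:460,::-1],None,fx=4,fy=4,interpolation=cv2.INTER_CUBIC))
```

```text
10.4 [565.6  76.1 149.6] yaw 22.27 zax [ 0. -0. -1.] F [-7.8 -0.3 22.8] g -0.002
```

View pics/s8.png

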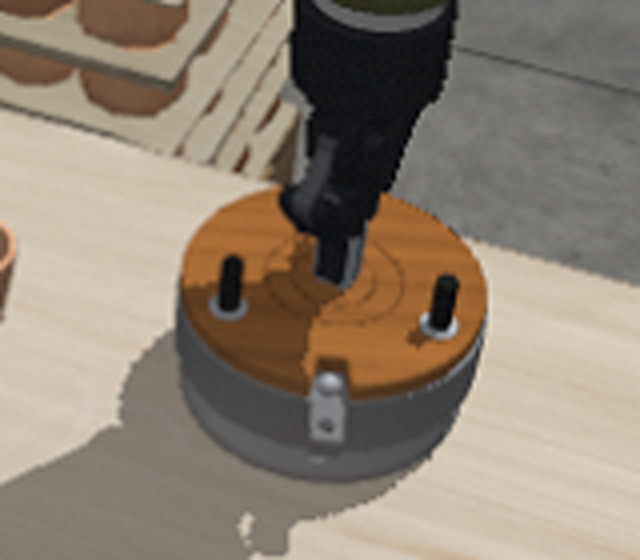

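apply_moves:
  targets:
    - [0, 0, 0, 0]
    - [0, 0, 0, 0]

```text
time_s: 10.65
eef_pos: [565.6, 76.1, 149.7]
ee_rot: [0.0, 0.981, 0.193, 0.0]
force: [-3.0, -0.1, 6.2]
grip_width: -0.002
```

Run:
```python
from st import *
from ov import draw
show()
for z in (65,73): draw(["scene","side"],f"ov8_{z}",565.5,75.5,np.radians(-42.3),np.radians(-42.3),z=z)
a=[cv2.imread(f"pics/ov8_{z}_{n}.png") for n in("scene","side") for z in(65,73)]
a=[cv2.resize(i[60:,:],(390,325)) for i in a]
cv2.imwrite("pics/ov8.png",np.vstack([np.hstack(a[:2]),np.hstack(a[2:])])[:590])
```

```text
10.65 [565.6  76.1 149.7] yaw 22.28 zax [ 0. -0. -1.] F [-3.  -0.1  6.2] g -0.002
```

View pics/ov8.png

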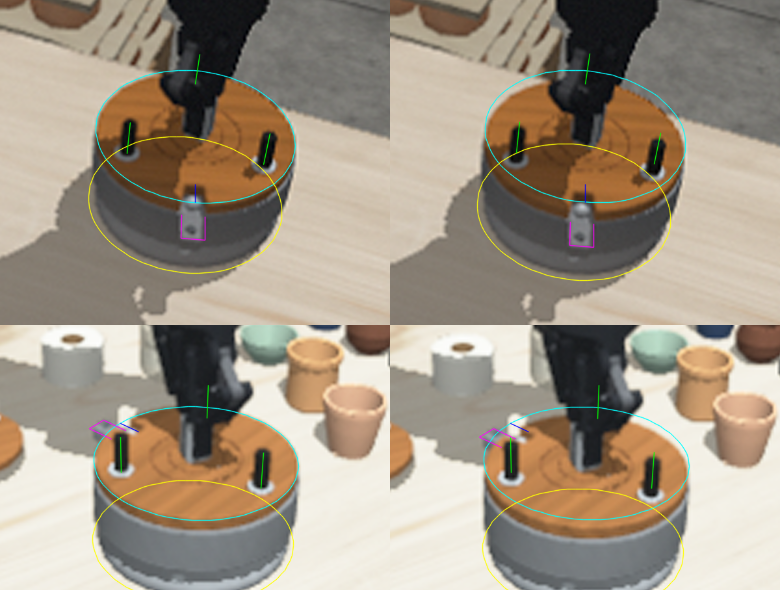

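The z = 65 overlay fits and the z = 73 one doesn't, so the bat has sunk. I'll press a little firmer to make sure it bottoms.

apply_moves:
  targets:
    - [0, 0, 0.08, 0]

```text
time_s: 10.95
eef_pos: [565.7, 76.1, 149.6]
ee_rot: [0.0, 0.981, 0.193, 0.0]
force: [-9.1, -0.2, 20.1]
grip_width: -0.004
```

apply_moves:
  targets:
    - [0, 0, 0.05, 0]

```text
time_s: 11.05
eef_pos: [565.7, 76.2, 149.6]
ee_rot: [0.0, 0.981, 0.193, 0.0]
force: [-9.2, -0.2, 20.7]
grip_width: 0.001
```

Force rises to 20 N with no further travel, so it is bottomed. Retreating.

apply_moves:
  targets:
    - [0, 0, -0.5, 0]
    - [0, 0, -2, 0]
    - [0, 0, -4, 0]
    - [0, 0, -4, 0]
    - [0, 0, -4, 0]
    - [0, 0, 0, 0]

```text
time_s: 11.65
eef_pos: [567.0, 76.1, 298.3]
ee_rot: [0.001, 0.981, 0.193, 0.005]
force: [1.0, 0.0, -0.6]
grip_width: -0.002
```

apply_moves:
  targets:
    - [-4, 2, 0, 0]
    - [-4, 2, 0, 0]
    - [-4, 2, 0, 0]
    - [0, 0, 0, 0]
    - [0, 0, 0, 0]

```text
time_s: 12.15
eef_pos: [477.3, -25.2, 292.8]
ee_rot: [-0.0, 0.981, 0.192, 0.0]
force: [-0.3, 1.0, -0.5]
grip_width: 0.001
```

Run:
```python
from st import *
from ov import draw
show(); save(capture("wrist"),"wrist9.png"); save(capture("side"),"side9.png")
draw(["scene","side"],"ov9",565.5,75.5,np.radians(-42.3),np.radians(-42.3),z=65)
a=[cv2.imread(f"pics/ov9_{n}.png") for n in("scene","side")]
cv2.imwrite("pics/ov9.png",np.hstack([i[100:500,100:500] for i in a]))
```

```text
12.15 [477.3 -25.2 292.8] yaw 22.18 zax [ 0.  0. -1.] F [-0.3  1.  -0.5] g 0.001
```

View pics/ov9.png

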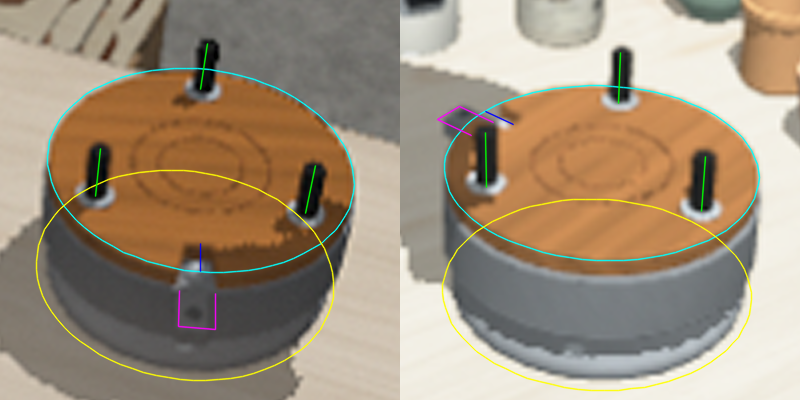

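View pics/wrist9.png

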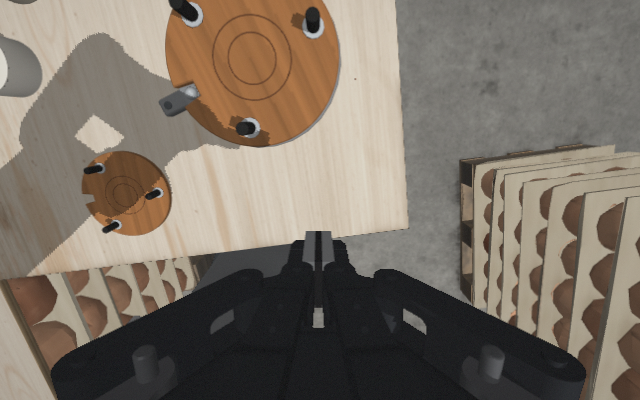

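View pics/side9.png

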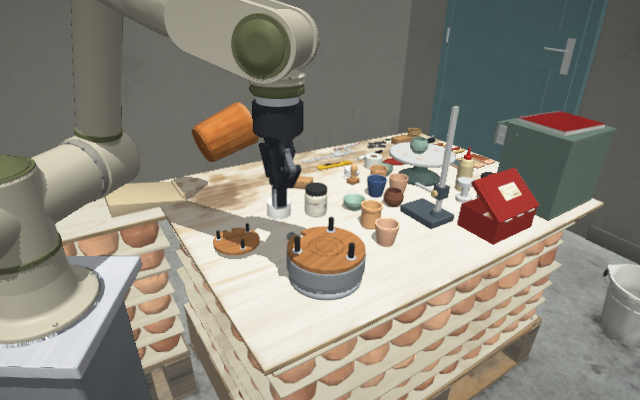

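The bat is home: the z = 65 overlay fits in both views, the notch is round the pin at scene (about 383,200), and the bystanders look unmoved. The arm is clear of everything.

```bash
python3 -c "
from h import *
print(ctrl.finish_job())"
```

```text
the job is handed in; nothing more can be done
None
```

I turned the bat about 39° anticlockwise by pushing peg_0 with the closed fingertips, until its notch was over the drive pin. I then pressed on the centre of the top until the bat stopped going down, lifted clear and handed the job in at about 12 s.

- **Alignment before pressing:** the wrist picture put the notch at 137.8° and the tongue at 137.35°, against about 2° of allowance. The pin showed inside the notch.
- **Pressing:** the bat gave way with little force, then held at about 20 N with no further travel. By the arm's position, its origin ended about 65 mm above the board. The peak force reading was about 23 N.
- **After lifting clear:** in the scene and side pictures the bat fits the fully home height (65 mm), not the raised one (73 mm). The pin is still in the notch, the bystanders look unmoved by eye, and nothing is touching the robot.

The cameras disagreed by about 2–3 mm on where the bat's centre is, within what their calibration allows. No check failed.

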